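Hold a glued batten under the sprung clamp

TASK

Lay the pale batten flat in the open bay of the gluing jig, lengthwise between the two end cheeks, and let go of it while the clamp is still fully back. Then take the red handle and push the sprung ram forward until it presses the batten square against the side of the MDF box with the black pointer in the green band, never letting the pointer run into the red, and hold it there for about three seconds, finishing while your gripper is still holding the handle there. Leave the dark offcut, the glue bottle and the try square alone.

Things in the scene. Friction and masses are not known exactly. Their poses are not given: they have to be found in the camera images.
- jig: Gluing jig fixed to the bench: plywood board 200 (its x) x 345 (its y, from -185 to +160) x 18 mm. Origin under the board on the bench top, z up. The ram pushes along the jig's +y. Along y, in mm: aluminium ram guides -180..-55 (tops 44 above the bench), ram's rubber pad with its face at -35 when the ram is back, open bay, MDF box from +60.
- bay (a point): Centre of the bay floor, on the board's top: jig (0, 12.5, 18) mm, axes as the jig's. Bay: from pad face to box 95 mm in y; two wooden end cheeks, 14 mm above the board, bound it at x = +-65 mm. The batten laid here, long axis along jig x, has 5 mm to each cheek and 32 mm free towards the box and the pad.
- box: Shallow MDF box with a square window in its top, fixed in the jig: 120 mm (x) by 90 mm (y) by 51 mm high, axes as the jig's. Origin: centre of its underside, at jig (0, 105, 18) mm. Its side towards the ram, at jig y = +60 mm, takes the batten.
- batten: Loose pale beech batten, 120 mm (its x) by 30 mm (its y) by 32 mm high (z), about 85 g. Origin: centre of its underside. To be gripped across the 30 mm width. Either end may face either way.
- ram (a joint): Ram travel in m along jig +y: 0 fully back (start), 0.100 at most; red begins at 0.090. Sprung: 2 to 5 N to move it free, returns to 0 when let go. From 0.065 the pad holds the batten against the box and springs behind the pad compress; at 0.080 the batten is pressed with about 9 N and the handle needs about 15 N.
- green (a point): Middle of the green band (10 mm long, travel 75 to 85 mm) on the scale strip on top of the +x guide, jig (41, -70, 45) mm; axes as the jig's. The strip is white, with red from 90 mm on. The black pointer on the ram stands at jig y = -150 mm + travel, so it is in the middle of the band at travel 80 mm.
- handle: Red upright round grip fixed on the ram: 30 mm diameter, red part 53 to 115 mm above the bench. Origin on its axis, 41 mm above the bench, at jig (0, -105 mm + travel); axes as the jig's. It moves only with the ram, along jig y, and does not turn. Can be pinched from above in any direction.
- offcut: Dark wood offcut, 85 x 40 x 22 mm high, loose on the bench; origin: centre of its underside. A bystander.
- bottle: Yellow glue bottle with a red cap, 58 mm diameter, 140 mm high, standing loose; origin: centre of its underside. A bystander.
- square: Try square lying loose on the bench: dark wooden stock 22 x 110 x 16 mm (x, y, z) and a thin steel blade reaching 160 mm along its x. Origin: under the centre of the stock. A bystander.
Not all that is in view belongs to the job. Of the things like the batten, leave any that is turquoise; of the rest the larger one is meant.

How it is judged:
On the way, in this order (a step that is already met when the one before it is completed fails the run):
1. the batten lies flat in the bay between the cheeks, let go, with the ram still fully back (x of batten in the frame of jig between -0.0085 and 0.0085 m and z of batten in the frame of jig between 0.014 and 0.022 m and angle between batten's own z axis and vertical below 0.08 rad and y of batten in the frame of jig between -0.022 and 0.049 m and angle between the x axis of batten and the x axis of box, either way round below 0.2 rad and contact force between the fingers and batten below 0.2 N and linear speed of batten below 0.02 m/s and value of joint ram below 0.012 m), for 0.2 s.
2. the handle is held for about three seconds (2.5 s is enough) with the pointer in the green band and the batten pressed against the box (x of batten in the frame of jig between -0.0085 and 0.0085 m and z of batten in the frame of jig between 0.014 and 0.022 m and angle between batten's own z axis and vertical below 0.08 rad and value of joint ram between 0.0735 and 0.0865 m and y of batten in the frame of jig between 0.041 and 0.049 m and angle between the x axis of batten and the x axis of box, either way round below 0.06 rad and contact force between batten and box above 5 N and contact force between the fingers and handle above 3 N), for 2.5 s.
At the end, for the whole second after the job is handed in: The gripper's fingers still hold the handle (over 3 N on it) with the ram at rest at 80 mm, within 6.5 mm; the batten lies flat between the cheeks, square (0.06 rad) against the box side within 4 mm, pressed on it with more than 5 N (all of step 2 and velocity of joint ram between -0.02 and 0.02 m/s); the arm keeps its last pose, push and grip.
It fails at once if the pointer runs into the red (travel over 92 mm) (value of joint ram above 0.092 m).
It fails at once if the dark offcut is moved by more than 20 mm (distance of offcut from where it was at the start of the episode above 0.02 m).
It fails at once if the glue bottle is moved by more than 20 mm or tipped (distance of bottle from where it was at the start of the episode above 0.02 m or angle between bottle's own z axis and vertical above 0.4 rad).
It fails at once if the try square is moved by more than 20 mm (distance of square from where it was at the start of the episode above 0.02 m).
It also fails if it takes over 56 s, if anything falls off the work surface, if the arm or the gripper's body presses on something with over 40 N, if the wrist force passes 120 N, or if a joint passes its speed limit or range.

ROBOT

A 6-joint arm with a two-finger parallel gripper is mounted at the origin on the work surface. World frame = base frame: x ahead of the robot, y to its left, z up, the work surface at z = 0. Lengths are in m, angles in rad, forces in N, time in s.
With the tool pointing down it reaches from about 0.3 to 0.775 m from the base axis. Payload 14.6 kg.
Tool frame: the origin (TCP) lies between the finger pads; the fingertips stand 22 mm ahead of it and the grasp point (between the pads) lies 3 mm ahead of it; z points along the fingers, y is the line along which they close (so a half turn about z gives the same grasp; the last joint's range is limited). The gripper opens to 85 mm and grips with 20 to 120 N. Pads are 22 mm wide; open, the fingers measure 114 mm over their backs; the gripper's body (76 mm by 85 mm) begins 54 mm behind the grasp point. The pads swing forward as they close: fully open they stand 13 mm farther back than shut.
Start: joints at [-1.283, 0.3, 1.521, -0, 1.321, -0.067], TCP at [0.191, -0.516, 0.253] pointing down, gripper open.
Joint ranges: [-3.03, 3.03], [-0.79, 2.21], [0.23, 2.52], [-1.04, 4.18], [0, 3.07], [-2.55, 2.55]. Speed limits (rad/s): [2.22, 2.22, 2.57, 3.14, 3.14, 3.14].

INTERFACE

Orientations are given as a rotation vector (axis times angle).
In Python, from station import env, read_camera, finder gives the robot as it stands.
- The arm moves only by the shell command python3 -m crank 'ROWS' [OPENING] [FORCE]. ROWS is JSON, a list of rows, each a list of 2 entries, a list of its own where there are three numbers: the shift along the tool's x, y, z in units of 10 cm (1.0 is 10 cm), then the turn, a rotation vector about the tool's x, y, z in units of 180 degrees (1.0 is 180 degrees). In form: [[[tx, ty, tz], [rx, ry, rz]], ...]. A call has 1 to 8 rows; each row is the pose to reach, as a shift and turn from the pose commanded when the call began, along the tool's axes at that moment, turning the shorter way round; what a row does not reach only later rows make up. A row lasts 1/10 s, in which the tool goes at most 50 mm and 8.59 degrees, less where a joint would pass 70% of its speed; a pose out of reach is approached as far as the arm can. A call with a number of a shift or a turn outside -1 to 1 is refused whole. A call with a gripper value outside its range is refused whole. OPENING is the opening, from -1 (shut) to 1 (fully open), set as the call begins (- or left out, the last holds). The fingers move at their own pace and stop on an object; FORCE is the grip in N (left out, the last holds). Time passes only in rows, so rows that repeat a pose let the fingers close. It gives the time, the measured TCP pose, the force, the opening and the grip force at its end, in the units of the state.
- env.state(): the state, without advancing time (a new reading comes with each control period).
- read_camera(name): name is "scene" or "top"; returns a dict with "img" (420x560x3 uint8, red, green, blue), "fx", "fy", "cx", "cy" (pixels), "T" (4x4, takes a point from camera to world coordinates). Camera axes: x right, y down, z forward; pixel columns grow to the right and rows downward; lengths in m; the calibration is good to about 2 mm. A picture is of the moment at which its call begins. There is no depth.
- env.finish_job(): hands the job in; it is judged then, once.
Trained networks look in the newest picture that a camera, given by its name, has taken for a name from the list of things; names that differ only in an ending like _2 or _b are one class to them, and where a whole thing is asked for, a point or a joint stands for the part that bears it (a point fixed in the world has none). Each returns a list of dicts, best first, with "score" (0 to 1); they miss things now and then, are a little off and sometimes report something else, mostly with a low value. They report only what shows in the picture. A call takes as long as a camera call. They do not tell look-alikes from the thing itself.
- finder.look_for(camera, query): "extent" ([centre column, centre row, width, height] in pixels, round what is visible of it).
The state is a dict: "clock": time; "q": joint angles; "qvel": joint speeds; "tau": joint torques, N m; "tool_pos": TCP position; "ee_rot": TCP orientation; "force": force on the tool from outside, world axes, zero at the start; "torque": the same for the moment, N m; "width": finger opening in m; "grip_force": force on a finger pad.
Only numpy, scipy, OpenCV 4.12 (cv2) and the standard library are available. Lean on these libraries where they do the work, as an engineer would, in place of code of your own. Each camera call takes 0.05 s, during which the arm holds its last target. There are 200 camera calls.

## Working session

There is one attempt and no reset: what is moved stays moved. The work goes in short steps, Python scripts to look and compute and a shell command to move; the robot and the scene stay as the last step left them, time stands still between calls to the robot, and variables do not carry over. Pictures are saved under pics/ and viewed, at most 13 in all, crops included, and the job is handed in when it is done.

```bash
mkdir -p pics; ls; cat > h.py <<'E'
import numpy as np, cv2
from scipy.spatial.transform import Rotation as R
from station import env, read_camera, finder
def ray(c,u,v,z):
    T=c["T"]; d=T[:3,:3]@np.array([(u-c["cx"])/c["fx"],(v-c["cy"])/c["fy"],1]); o=T[:3,3]
    return o+d*(z-o[2])/d[2]
def proj(c,p):
    q=np.linalg.inv(c["T"])@np.append(p,1); return c["fx"]*q[0]/q[2]+c["cx"],c["fy"]*q[1]/q[2]+c["cy"]
def save(n,img): cv2.imwrite(n,img[:,:,::-1])
E
python3 - <<'E'
from h import *
for n in("top","scene"):
    c=read_camera(n); save(f"pics/{n}0.png",c["img"]); print(n,c["fx"],c["T"].round(3).tolist())
    for q in("batten","jig","box","handle","green","offcut","bottle","square"):
        print(q,[(np.round(d["extent"]).tolist(),round(d["score"],2)) for d in finder.look_for(n,q)])
print(env.state())
E
```

```text
pics
top 498.2349429642255 [[-0.01, -0.987, 0.162, 0.336], [-1.0, 0.009, -0.004, 0.082], [0.002, -0.162, -0.987, 1.423], [0.0, 0.0, 0.0, 1.0]]
batten [([416.0, 213.0, 24.0, 42.0], 0.91), ([373.0, 200.0, 12.0, 29.0], 0.77), ([467.0, 226.0, 42.0, 12.0], 0.64)]
jig [([247.0, 231.0, 128.0, 78.0], 0.67)]
box [([204.0, 232.0, 29.0, 45.0], 0.82)]
handle []
green [([249.0, 230.0, 123.0, 76.0], 0.59)]
offcut [([408.0, 258.0, 16.0, 31.0], 0.95)]
bottle [([388.0, 149.0, 24.0, 30.0], 0.8)]
square [([112.0, 229.0, 41.0, 64.0], 0.81)]
scene 426.95572120606937 [[0.52, 0.728, -0.448, 1.079], [0.854, -0.436, 0.283, -0.276], [0.01, -0.529, -0.848, 1.054], [0.0, 0.0, 0.0, 1.0]]
batten [([206.0, 273.0, 18.0, 32.0], 0.81), ([160.0, 284.0, 18.0, 44.0], 0.78), ([97.0, 302.0, 52.0, 33.0], 0.6)]
jig [([301.0, 194.0, 128.0, 100.0], 0.94)]
box [([334.0, 169.0, 50.0, 47.0], 0.88)]
handle [([273.0, 191.0, 10.0, 24.0], 0.65)]
green [([302.0, 194.0, 132.0, 100.0], 0.78), ([336.0, 169.0, 51.0, 48.0], 0.17)]
offcut [([150.0, 243.0, 26.0, 30.0], 0.9)]
bottle [([214.0, 320.0, 31.0, 39.0], 0.95), ([300.0, 195.0, 130.0, 102.0], 0.19)]
square [([402.0, 142.0, 55.0, 46.0], 0.57)]
{'clock': 0.9, 'q': array([-1.28257233e+00,  2.99911914e-01,  1.52098711e+00,  1.85631761e-05,
        1.32066772e+00, -6.66104329e-02]), 'qvel': array([-2.44988767e-04, -1.21132425e-04,  4.24627986e-05, -4.08329047e-04,
        9.99364496e-04, -6.03393572e-04]), 'tau': array([ 6.84747956e-04, -5.43350136e+01, -3.61971760e+01,  3.82484257e-05,
        6.02905930e-04, -2.14121307e-06]), 'tool_pos': array([ 0.19108586, -0.51574189,  0.2532795 ]), 'ee_rot': array([3.09225635e+00, 5.54441868e-01, 3.25788671e-05]), 'force': array([ 0.98196934, -0.41029615,  0.77396531]), 'torque': array([0.06012905, 0.01282434, 0.05166909]), 'grip_force': 0.0, 'width': 0.08544689114393735}
```

View pics/top0.png

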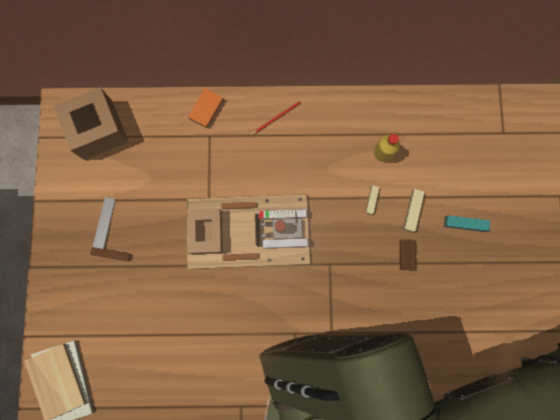

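View pics/scene0.png

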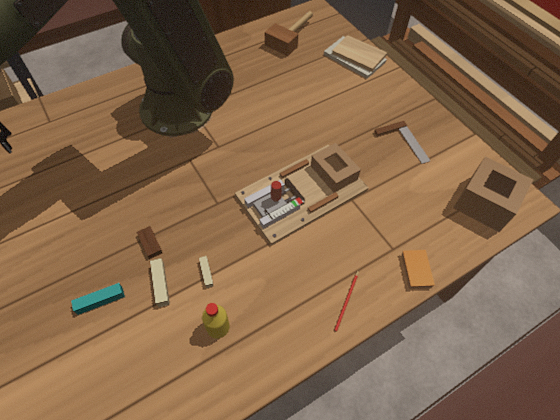

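The pictures show three things like the batten, at these top-view pixels:
- Large pale piece at (415,210).
- Small pale piece at (373,200).
- Turquoise piece at (467,224).

By the description, (415,210) is the one. The jig is at (248,231), with its box on the left, so its +y is roughly world +y. I'll check the choice in a crop and measure.

```bash
python3 - <<'E'
from h import *
c=read_camera("top"); im=c["img"]
a=cv2.resize(im[185:275,355:445],None,fx=6,fy=6,interpolation=cv2.INTER_CUBIC)[:, :]
b=cv2.resize(im[185:275,180:320],None,fx=5.5,fy=5.5,interpolation=cv2.INTER_CUBIC)
save("pics/ca.png",a); save("pics/cb.png",b)
# batten mask on both cams
for n,(u,v) in(("top",(415,210)),("scene",(160,284))):
    c=read_camera(n) if n!="top" else c; 
    im=c["img"]; hsv=cv2.cvtColor(im,cv2.COLOR_RGB2HSV)
    x0,y0=u-30,v-35; sub=im[y0:y0+70,x0:x0+60].astype(int)
    print(n,im[v,u],hsv[v,u])
    big=cv2.resize(im[y0:y0+70,x0:x0+60],None,fx=4,fy=4,interpolation=cv2.INTER_CUBIC).astype(int)
    m=((big[:,:,2]>105)&(big[:,:,1]>130)).astype(np.uint8)
    k,l,s,ce=cv2.connectedComponentsWithStats(m)
    lab=l[140,120]; print(lab,s[lab])
    cn,_=cv2.findContours((l==lab).astype(np.uint8),cv2.RETR_EXTERNAL,cv2.CHAIN_APPROX_NONE)
    r=cv2.minAreaRect(cn[0]); bp=(cv2.boxPoints(r)+.5)/4-.5+[x0,y0]
    P=np.array([ray(c,*p,.032) for p in bp]); print(bp.round(1).tolist(),P[:,:2].round(4).tolist())
    print("centre",P.mean(0).round(4),"sides",np.linalg.norm(P[1]-P[0]).round(4),np.linalg.norm(P[2]-P[1]).round(4), [np.degrees(np.arctan2(*(P[i+1]-P[i])[[1,0]])).round(1) for i in(0,1)])
E
```

```text
top [201 187 143] [ 23  74 201]
1 [  80   54   78  171 7114]
[[403.9, 228.7], [413.8, 187.8], [424.6, 190.4], [414.7, 231.3]] [[0.511, -0.267], [0.6282, -0.3011], [0.6203, -0.3315], [0.5033, -0.297]]
centre [ 0.5657 -0.2992  0.032 ] sides 0.1221 0.0314 [np.float64(-16.2), np.float64(-104.6)]
scene [193 184 149] [ 24  58 193]
1 [  80   37   72  179 8403]
[[149.1, 259.3], [162.0, 257.6], [167.8, 301.0], [155.0, 302.7]] [[0.5, -0.2981], [0.5127, -0.2673], [0.6303, -0.3024], [0.618, -0.3315]]
centre [ 0.5653 -0.2998  0.032 ] sides 0.0334 0.1228 [np.float64(67.6), np.float64(-16.6)]
```

View pics/ca.png

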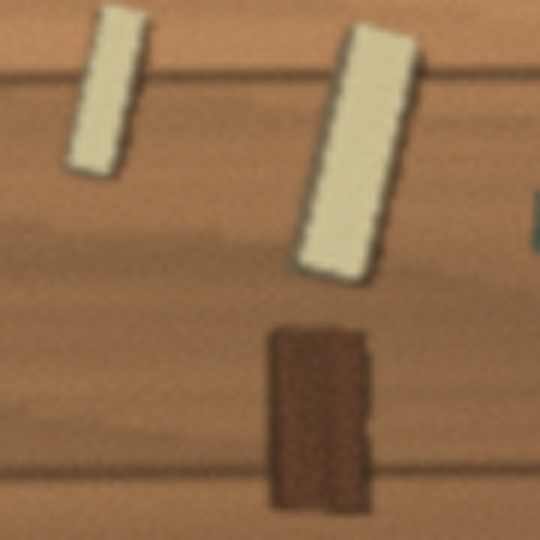

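View pics/cb.png

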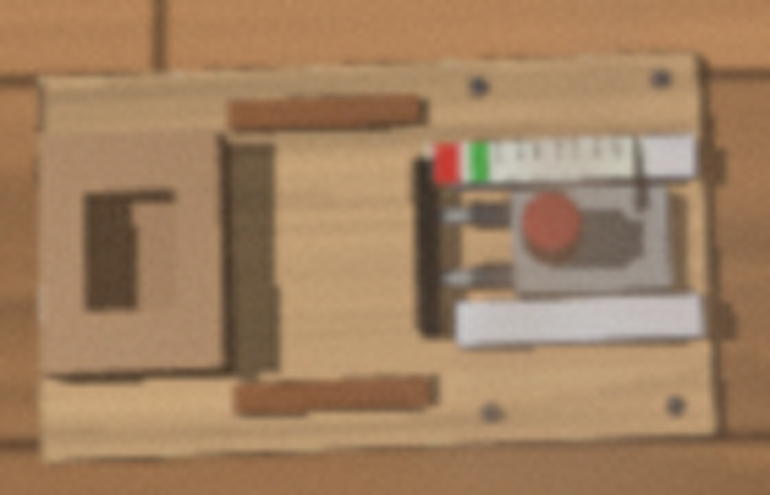

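The crop confirms the batten: the wide pale one at crop (355,155), clear of the dark offcut below it. The jig crop gives board corners and box-top corners, so I'll fit the jig pose to those.

```bash
python3 - <<'E'
from h import *
from scipy.optimize import least_squares
c=read_camera("top")
obs=[((40,77),(.1,.16,.018)),((700,56),(.1,-.185,.018)),((716,434),(-.1,-.185,.018)),((43,460),(-.1,.16,.018)),
((222,135),(.06,.06,.069)),((225,369),(-.06,.06,.069)),((45,135),(.06,.15,.069)),((45,375),(-.06,.15,.069)),((549,220),(0,-.105,.115))]
px=[((u+.5)/5.5-.5+180,(v+.5)/5.5-.5+185) for (u,v),_ in obs]
W=np.array([ray(c,*p,o[1][2]) for p,o in zip(px,obs)])[:,:2]; J=np.array([o[1][:2] for o in obs])
def tf(p,J): 
    k,s=np.cos(p[2]),np.sin(p[2]); return J@np.array([[k,s],[-s,k]])+p[:2]
r=least_squares(lambda p:(tf(p,J)-W).ravel(),[.5,.1,0],loss="soft_l1",f_scale=.002)
p=r.x; print(p,"deg",np.degrees(p[2])); print((1e3*(tf(p,J)-W)).round(1).tolist())
s=env.state(); Rt=R.from_rotvec(s["ee_rot"]).as_matrix(); print(Rt.round(4).tolist(),s["tool_pos"])
print("bay",tf(p,np.array([[0,.0125],[0,-.105]])))
s=read_camera("scene")
for n in ("handle","box"):
  print([d["extent"] for d in finder.look_for("scene",n)])
print(proj(s,[*tf(p,np.array([[0,-.105]]))[0],.085]),proj(s,[*tf(p,np.array([[0,.105]]))[0],.045]))
E
```

```text
[0.51018494 0.18556332 0.02759223] deg 1.5809185707975064
[[0.1, 0.1], [1.7, -0.3], [-1.5, -1.2], [-1.0, 0.3], [3.1, 0.5], [0.4, -0.2], [-0.2, 1.8], [0.0, 1.0], [-1.5, -2.7]]
[[0.9377, 0.3474, 0.0], [0.3474, -0.9377, -0.0], [0.0, 0.0, -1.0]] [ 0.19106716 -0.51574432  0.25329158]
bay [[0.50984008 0.19805857]
 [0.51308175 0.08060329]]
[[274.8, 191.9, 11.4, 26.4], [300.9, 192.7, 131.1, 96.4]]
[[333.3, 169.2, 49.0, 49.3]]
(np.float64(275.24121034792574), np.float64(190.2646255977148)) (np.float64(334.26162168874754), np.float64(166.7253230859594))
```

```bash
python3 -m crank '[[[0.3,0,0],[0,0,0]],[[0.65,-0.1,0.05],[0,0,0]],[[1,-0.2,0.1],[0,0,0]]]' 0.5 40; python3 -m crank '[[[0.5,-0.1,0],[0,0,0]],[[1,-0.2,0.1],[0,0,0]]]';python3 -m crank '[[[0.5,-0.1,0],[0,0,0]],[[1,-0.2,0.1],[0,0,0]]]'; python3 -m crank '[[[0.5,0,0],[0,0,0]],[[1,-0.1,0.1],[0,0,0]]]'; python3 -m crank '[[[0.26,0,0.1],[0,0,0.045]],[[0.26,-0.03,0.3],[0,0,0.09]],[[0.26,-0.03,0.5],[0,0,0.135]],[[0.26,-0.03,0.7],[0,0,0.18]],[[0.26,-0.03,0.8],[0,0,0.204]],[[0.26,-0.03,0.8],[0,0,0.204]],[[0.26,-0.03,0.8],[0,0,0.204]]]'
cat > g.py <<'E'
# shift/turn needed (crank units) to reach TCP x y z, tool-x yaw deg, tool down
import sys
from h import *
x,y,z,a=map(float,sys.argv[1:5]); s=env.state(); M=R.from_rotvec(s["ee_rot"])
d=M.inv().apply(np.array([x,y,z])-s["tool_pos"])*10
k=np.radians(a); G=R.from_matrix([[np.cos(k),np.sin(k),0],[np.sin(k),-np.cos(k),0],[0,0,-1]])
print("clock",s["clock"],"pos",s["tool_pos"].round(4),"w",round(s["width"],4),"F",s["force"].round(1),"grip",s["grip_force"])
print("shift",d.round(3),"turn",((M.inv()*G).as_rotvec()/np.pi).round(4))
E
python3 g.py .5655 -.2995 .027 -16.4
```

```text
clock: 1.5
tool_pos: [0.2786, -0.4616, 0.2431]
ee_rot: [3.092, 0.553, 0.0]
force: [0.3, -0.1, 0.2]
width: 0.064
grip_force: 0.0
clock: 1.7
tool_pos: [0.3637, -0.4095, 0.2348]
ee_rot: [3.091, 0.553, 0.002]
force: [0.2, -1.5, 0.2]
width: 0.0639
grip_force: 0.0
clock: 1.9
tool_pos: [0.4485, -0.3572, 0.2253]
ee_rot: [3.091, 0.554, 0.002]
force: [0.4, -1.0, -0.6]
width: 0.0641
grip_force: 0.0
clock: 2.1
tool_pos: [0.5375, -0.3145, 0.2156]
ee_rot: [3.091, 0.554, 0.002]
force: [0.2, -1.3, 0.2]
width: 0.0637
grip_force: 0.0
clock: 2.8
tool_pos: [0.5588, -0.3034, 0.1352]
ee_rot: [3.11, -0.444, 0.001]
force: [-0.1, -0.0, 0.6]
width: 0.0637
grip_force: 0.0
clock 2.8 pos [ 0.5588 -0.3034  0.1352] w 0.0637 F [-0.1 -0.   0.6] grip 0.0
shift [ 0.053 -0.057  1.082] turn [ 0.     -0.0001  0.0008]
```

```bash
python3 -m crank '[[[0.05,-0.06,0.2],[0,0,0]],[[0.05,-0.06,0.4],[0,0,0]],[[0.05,-0.06,0.6],[0,0,0]],[[0.05,-0.06,0.6],[0,0,0]]]' ; python3 -m crank '[[[0,0,0.15],[0,0,0]],[[0,0,0.3],[0,0,0]],[[0,0,0.4],[0,0,0]],[[0,0,0.48],[0,0,0]],[[0,0,0.48],[0,0,0]],[[0,0,0.48],[0,0,0]]]' 
python3 -m crank '[[[0,0,0],[0,0,0]],[[0,0,0],[0,0,0]],[[0,0,0],[0,0,0]],[[0,0,0],[0,0,0]],[[0,0,0],[0,0,0]],[[0,0,0],[0,0,0]],[[0,0,0],[0,0,0]],[[0,0,0],[0,0,0]]]' -1 40; python3 g.py .5655 -.2995 .027 -16.4
```

```text
clock: 3.2
tool_pos: [0.5644, -0.2985, 0.0731]
ee_rot: [-3.109, 0.445, 0.004]
force: [-0.8, 0.2, 0.7]
width: 0.0639
grip_force: 0.0
clock: 3.8
tool_pos: [0.5652, -0.2991, 0.027]
ee_rot: [3.109, -0.448, 0.0]
force: [0.0, -0.3, 1.1]
width: 0.0639
grip_force: 0.0
clock: 4.6
tool_pos: [0.5654, -0.2991, 0.0274]
ee_rot: [3.109, -0.448, 0.001]
force: [-1.2, -0.1, 6.1]
width: 0.0293
grip_force: 41.3
clock 4.6 pos [ 0.5654 -0.2991  0.0274] w 0.0293 F [-1.2 -0.1  6.1] grip 41.3048654794693
shift [0.002 0.003 0.004] turn [ 0.0001 -0.0003  0.0001]
```

```bash
python3 -m crank '[[[0,0,-0.2],[0,0,0]],[[0,0,-0.6],[0,0,0]],[[0,0,-1],[0,0,0]],[[0,0,-1],[0,0,0]]]'; python3 -m crank '[[[0,0,-0.3],[0,0,0]],[[0,0,-0.55],[0,0,0]],[[0,0,-0.55],[0,0,0]],[[0,0,-0.55],[0,0,0]]]'; python3 g.py .5098 .198 .18 1.58
python3 - <<'E'
from h import *
c=read_camera("scene"); save("pics/lift.png",c["img"][:400,:300])
E
```

```text
clock: 5.0
tool_pos: [0.5669, -0.3, 0.1326]
ee_rot: [3.106, -0.447, 0.013]
force: [-0.1, 0.5, -0.1]
width: 0.0291
grip_force: 40.6
clock: 5.4
tool_pos: [0.5649, -0.2989, 0.1811]
ee_rot: [-3.109, 0.448, 0.001]
force: [-1.0, -0.2, -1.4]
width: 0.0294
grip_force: 40.6
clock 5.4 pos [ 0.5649 -0.2989  0.1811] w 0.0294 F [-1.  -0.2 -1.4] grip 40.59829831123352
shift [-1.931 -4.611  0.012] turn [-0.0001  0.0001 -0.0998]
```

View pics/lift.png

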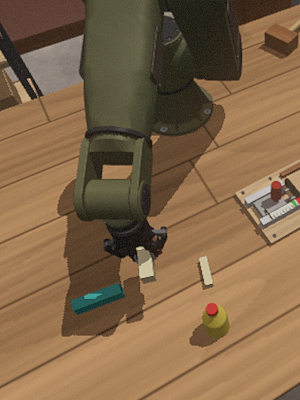

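The batten is in the gripper at (147,263), and the bystanders have not moved. Next is carrying it to the bay.

```bash
python3 -m crank '[[[-0.15,-0.35,0],[0,0,0]],[[-0.3,-0.7,0],[0,0,0]],[[-0.42,-1,0],[0,0,0]]]'; python3 -m crank '[[[-0.14,-0.33,0],[0,0,0]],[[-0.28,-0.66,0],[0,0,0]],[[-0.42,-1,0],[0,0,0]]]'; python3 -m crank '[[[-0.14,-0.33,0],[0,0,0]],[[-0.28,-0.66,0],[0,0,0]],[[-0.42,-1,0],[0,0,0]]]';  python3 -m crank '[[[-0.14,-0.33,0],[0,0,0]],[[-0.28,-0.66,0],[0,0,0]],[[-0.42,-1,0],[0,0,0]]]'; python3 -m crank '[[[-0.1,-0.3,0],[0,0,-0.03]],[[-0.2,-0.5,0],[0,0,-0.06]],[[-0.25,-0.61,0],[0,0,-0.1]],[[-0.25,-0.61,0],[0,0,-0.1]],[[-0.25,-0.61,0],[0,0,-0.1]]]' |tail -6; python3 g.py .5098 .198 .1 1.58
```

```text
clock: 5.75
tool_pos: [0.5521, -0.1895, 0.18]
ee_rot: [-3.109, 0.448, 0.004]
force: [0.5, 0.3, -1.8]
width: 0.0291
grip_force: 40.6
clock: 6.05
tool_pos: [0.5401, -0.082, 0.1802]
ee_rot: [-3.109, 0.448, 0.004]
force: [0.5, 0.5, -0.0]
width: 0.0295
grip_force: 40.6
clock: 6.35
tool_pos: [0.528, 0.0257, 0.1803]
ee_rot: [3.109, -0.448, -0.004]
force: [0.4, -1.0, -1.0]
width: 0.0295
grip_force: 40.6
clock: 6.65
tool_pos: [0.5159, 0.1334, 0.1803]
ee_rot: [3.109, -0.448, -0.003]
force: [1.1, -0.1, 0.1]
width: 0.0294
grip_force: 40.6
clock: 7.15
tool_pos: [0.5098, 0.1974, 0.1808]
ee_rot: [3.141, 0.039, -0.002]
force: [-0.2, -0.7, -0.4]
width: 0.0294
grip_force: 40.6
clock 7.15 pos [0.5098 0.1974 0.1808] w 0.0294 F [-0.2 -0.7 -0.4] grip 40.573970675468445
shift [ 0.002 -0.007  0.808] turn [ 0.0002  0.0005 -0.0009]
```

```bash
python3 -m crank '[[[0,-0.01,0.3],[0,0,0]],[[0,-0.01,0.6],[0,0,0]],[[0,-0.01,0.9],[0,0,0]],[[0,-0.01,1],[0,0,0]],[[0,-0.01,1],[0,0,0]]]'; python3 - <<'E'
from h import *
c=read_camera("top")
o=np.array([.5102,.1856]);k,s=np.cos(.0276),np.sin(.0276)
for u,v in((235,131),(420,124),(237,384),(430,377)):
    w=ray(c,(u+.5)/5.5-.5+180,(v+.5)/5.5-.5+185,.032)[:2]-o; print("jig x,y",(k*w[0]+s*w[1]).round(4),(-s*w[0]+k*w[1]).round(4))
im=c["img"]; save("pics/t2.png",cv2.resize(im[185:275,180:320],None,fx=5.5,fy=5.5,interpolation=cv2.INTER_CUBIC))
c=read_camera("scene"); im=c["img"]; save("pics/s2.png",cv2.resize(im[130:250,220:380],None,fx=5,fy=5,interpolation=cv2.INTER_CUBIC))
E
python3 g.py .5098 .198 .045 1.58
```

```text
clock: 7.65
tool_pos: [0.5096, 0.1979, 0.0807]
ee_rot: [3.141, 0.04, -0.004]
force: [-0.0, 0.8, -0.9]
width: 0.0292
grip_force: 40.6
jig x,y 0.0651 0.0572
jig x,y 0.0653 -0.0381
jig x,y -0.0651 0.0585
jig x,y -0.0651 -0.0394
clock 7.75 pos [0.5107 0.1986 0.0829] w 0.0292 F [ 0.3 -0.3 -0.3] grip 40.58755338191986
shift [-0.009  0.005  0.379] turn [-0.0001 -0.0004 -0.0003]
```

View pics/t2.png

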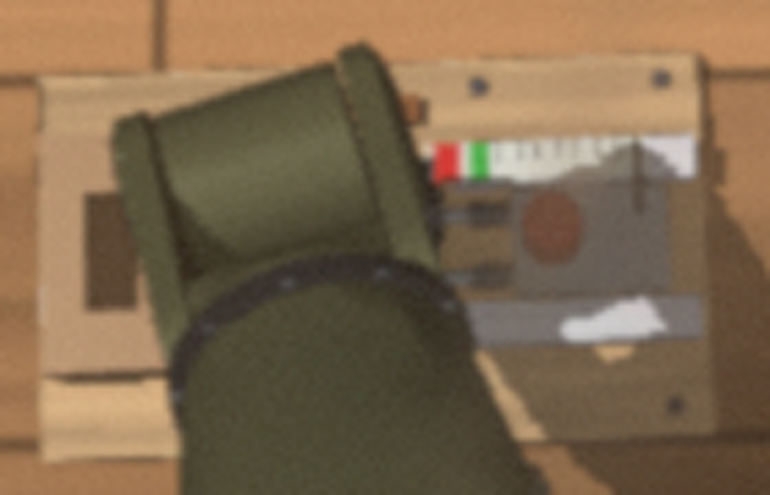

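View pics/s2.png

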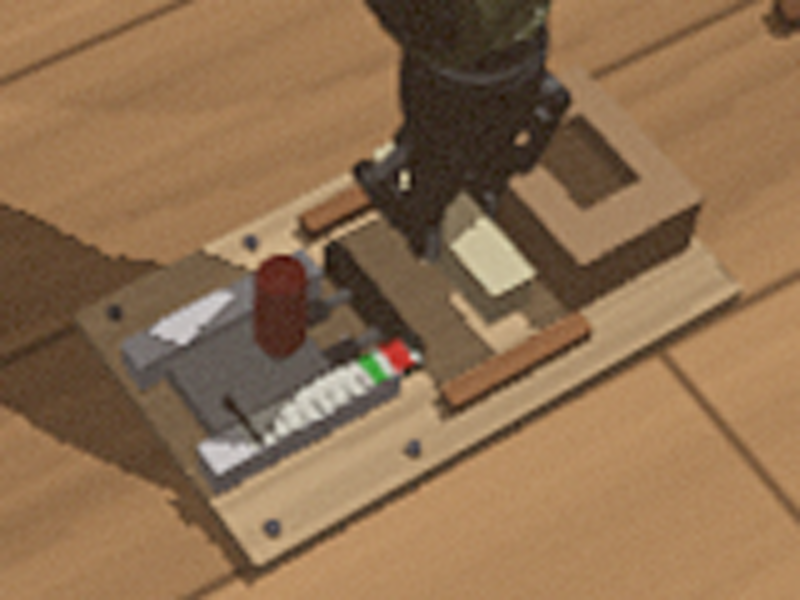

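The scene crop shows the batten level over the bay, near end at (500,255), with the near cheek at (515,360). The cheek edges measure ±65 mm in jig x, so the jig pose holds. Lowering now.

```bash
python3 -m crank '[[[0,0,0.1],[0,0,0]],[[0,0,0.2],[0,0,0]],[[0,0,0.28],[0,0,0]],[[0,0,0.33],[0,0,0]],[[0,0,0.35],[0,0,0]],[[0,0,0.35],[0,0,0]],[[0,0,0.35],[0,0,0]]]'; python3 g.py .5098 .198 .045 1.58
```

```text
clock: 8.45
tool_pos: [0.5102, 0.1988, 0.047]
ee_rot: [-3.141, -0.044, -0.0]
force: [0.9, -0.2, -0.6]
width: 0.0291
grip_force: 40.6
clock 8.45 pos [0.5102 0.1988 0.047 ] w 0.0291 F [ 0.9 -0.2 -0.6] grip 40.586256980895996
shift [-0.004  0.008  0.02 ] turn [-0.     -0.0001  0.0002]
```

```bash
python3 -m crank '[[[0,0,0.01],[0,0,0]],[[0,0,0.015],[0,0,0]],[[0,0,0.02],[0,0,0]],[[0,0,0.02],[0,0,0]]]'; python3 -m crank '[[[0,0,0],[0,0,0]],[[0,0,0],[0,0,0]],[[0,0,0],[0,0,0]],[[0,0,0],[0,0,0]],[[0,0,0],[0,0,0]],[[0,0,0],[0,0,0]],[[0,0,0],[0,0,0]]]' 0.05; python3 g.py .5098 .198 .045 1.58;  python3 -m crank '[[[0,0,-0.2],[0,0,0]],[[0,0,-0.5],[0,0,0]],[[0,0,-0.9],[0,0,0]],[[0,0,-1],[0,0,0]]]';  python3 -m crank '[[[0,0.1,-0.3],[0,0,0]],[[0,0.2,-0.6],[0,0,0]],[[0,0.2,-0.6],[0,0,0]],[[0,0.2,-0.6],[0,0,0]]]' ; python3 g.py .5131 .0806 .2 1.58
```

```text
clock: 8.85
tool_pos: [0.5101, 0.1988, 0.0454]
ee_rot: [-3.141, -0.044, -0.001]
force: [-4.3, -0.7, 6.6]
width: 0.0294
grip_force: 41.5
clock: 9.55
tool_pos: [0.51, 0.1987, 0.0448]
ee_rot: [-3.141, -0.044, 0.0]
force: [-0.5, 0.2, -0.5]
width: 0.045
grip_force: 0.0
clock 9.55 pos [0.51   0.1987 0.0448] w 0.045 F [-0.5  0.2 -0.5] grip 0.0
shift [-0.002  0.007 -0.002] turn [-0.      0.      0.0002]
clock: 9.95
tool_pos: [0.5113, 0.1992, 0.1488]
ee_rot: [-3.14, -0.044, -0.009]
force: [0.0, 0.6, 0.9]
width: 0.0449
grip_force: 0.0
clock: 10.35
tool_pos: [0.5106, 0.1786, 0.2047]
ee_rot: [-3.141, -0.043, -0.001]
force: [0.3, -1.1, -1.1]
width: 0.0448
grip_force: 0.0
clock 10.35 pos [0.5106 0.1786 0.2047] w 0.0448 F [ 0.3 -1.1 -1.1] grip 0.0
shift [-0.002  0.981  0.047] turn [-0.0001 -0.0002  0.    ]
```

The batten is down and released. Next the gripper goes over the handle, and I'll check the batten on the way.

```bash
python3 -m crank '[[[0.01,0.3,0],[0,0,0]],[[0.01,0.6,0],[0,0,0]],[[0.01,0.85,0],[0,0,0]],[[0.01,0.97,0],[0,0,0]],[[0.01,0.97,0],[0,0,0]],[[0.01,0.97,0],[0,0,0]]]' 0.6 60;  python3 g.py .5135 .081 .09 1.58
python3 - <<'E'
from h import *
c=read_camera("scene"); im=c["img"]; save("pics/s3.png",cv2.resize(im[130:250,220:380],None,fx=5,fy=5,interpolation=cv2.INTER_CUBIC))
E
```

```text
clock: 10.95
tool_pos: [0.5142, 0.0825, 0.2043]
ee_rot: [-3.141, -0.044, 0.001]
force: [0.5, -0.0, 0.3]
width: 0.0684
grip_force: 0.0
clock 10.95 pos [0.5142 0.0825 0.2043] w 0.0684 F [ 0.5 -0.   0.3] grip 0.0
shift [-0.007  0.015  1.143] turn [-0.0001  0.0002  0.0002]
```

View pics/s3.png

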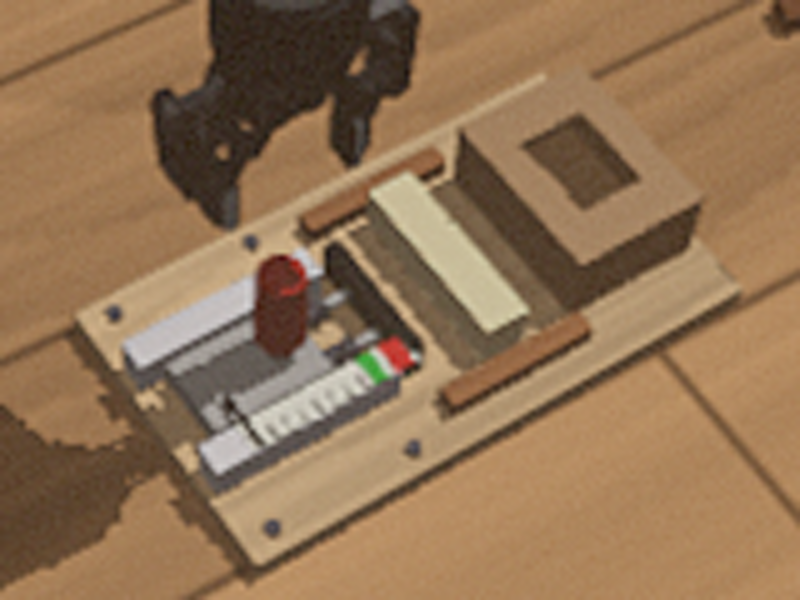

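The batten lies flat between the cheeks, from (390,190) to (505,325), and the pointer is at zero at (240,410). Lowering onto the handle.

```bash
python3 -m crank '[[[0,0.01,0.2],[0,0,0]],[[0,0.01,0.4],[0,0,0]],[[0,0.01,0.6],[0,0,0]],[[0,0.01,0.8],[0,0,0]],[[0,0.01,0.95],[0,0,0]],[[0,0.01,1],[0,0,0]],[[0,0.01,1],[0,0,0]]]'; python3 -m crank '[[[0,0,0.1],[0,0,0]],[[0,0,0.14],[0,0,0]],[[0,0,0.14],[0,0,0]]]';  python3 -m crank '[[[0,0,0],[0,0,0]],[[0,0,0],[0,0,0]],[[0,0,0],[0,0,0]],[[0,0,0],[0,0,0]],[[0,0,0],[0,0,0]],[[0,0,0],[0,0,0]],[[0,0,0],[0,0,0]],[[0,0,0],[0,0,0]]]' -1 60;  python3 g.py .5109 .1606 .09 1.58
```

```text
clock: 11.7
tool_pos: [0.5141, 0.0815, 0.1044]
ee_rot: [3.141, 0.045, -0.002]
force: [-0.0, -0.3, 0.1]
width: 0.0682
grip_force: 0.0
clock: 12.0
tool_pos: [0.5141, 0.0808, 0.0903]
ee_rot: [3.141, 0.044, -0.001]
force: [0.1, -0.1, -1.0]
width: 0.0686
grip_force: 0.0
clock: 12.8
tool_pos: [0.5145, 0.0819, 0.0915]
ee_rot: [-3.14, -0.045, -0.001]
force: [-2.2, 10.5, 5.2]
width: 0.0287
grip_force: 58.9
clock 12.8 pos [0.5145 0.0819 0.0915] w 0.0287 F [-2.2 10.5  5.2] grip 58.886430859565735
shift [-0.014 -0.787  0.016] turn [-0.0005 -0.0003  0.0002]
```

```bash
python3 -m crank '[[[0,-0.04,0],[0,0,0]],[[0,-0.1,0],[0,0,0]],[[0,-0.15,0],[0,0,0]],[[0,-0.2,0],[0,0,0]],[[0,-0.24,0],[0,0,0]],[[0,-0.28,0],[0,0,0]],[[0,-0.3,0],[0,0,0]],[[0,-0.32,0],[0,0,0]]]'; python3 -m crank '[[[0,-0.03,0],[0,0,0]],[[0,-0.07,0],[0,0,0]],[[0,-0.11,0],[0,0,0]],[[0,-0.15,0],[0,0,0]],[[0,-0.19,0],[0,0,0]],[[0,-0.23,0],[0,0,0]],[[0,-0.26,0],[0,0,0]],[[0,-0.28,0],[0,0,0]]]';python3 -m crank '[[[0,-0.02,0],[0,0,0]],[[0,-0.04,0],[0,0,0]],[[0,-0.07,0],[0,0,0]],[[0,-0.1,0],[0,0,0]],[[0,-0.12,0],[0,0,0]],[[0,-0.14,0],[0,0,0]],[[0,-0.14,0],[0,0,0]]]';  python3 g.py .5109 .1625 .09 1.58
python3 - <<'E'
from h import *
c=read_camera("scene"); im=c["img"]; save("pics/s4.png",cv2.resize(im[130:250,220:380],None,fx=5,fy=5,interpolation=cv2.INTER_CUBIC))
E
```

```text
clock: 13.6
tool_pos: [0.5136, 0.1127, 0.0915]
ee_rot: [3.141, 0.044, 0.001]
force: [-3.9, -3.8, 7.5]
width: 0.0285
grip_force: 59.3
clock: 14.4
tool_pos: [0.5127, 0.1406, 0.0915]
ee_rot: [3.141, 0.044, 0.0]
force: [-4.1, -5.4, 8.0]
width: 0.0289
grip_force: 59.4
clock: 15.1
tool_pos: [0.5123, 0.1541, 0.0915]
ee_rot: [3.14, 0.044, -0.0]
force: [-5.2, -10.9, 8.5]
width: 0.029
grip_force: 59.6
clock 15.1 pos [0.5123 0.1541 0.0915] w 0.029 F [ -5.2 -10.9   8.5] grip 59.62168514728546
shift [-0.012 -0.085  0.015] turn [0.0004 0.     0.0001]
```

View pics/s4.png

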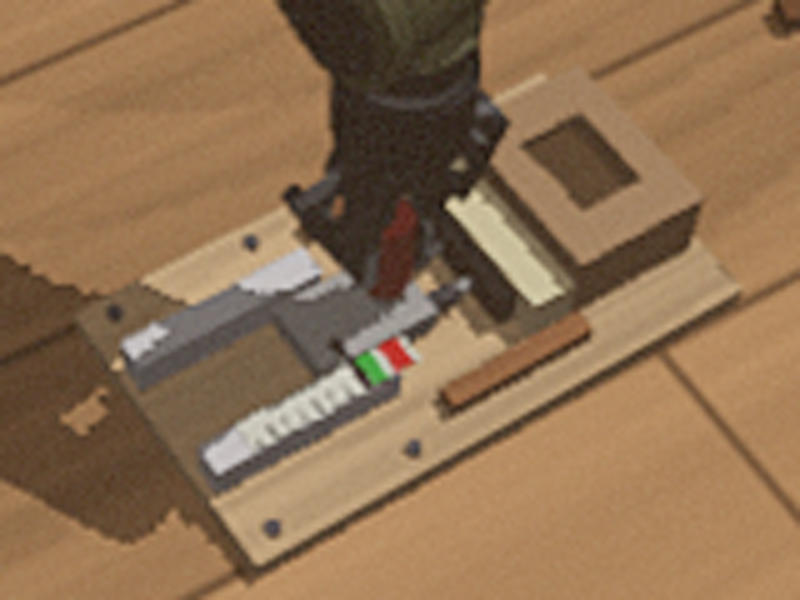

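The pointer at about (345,350) is just short of green, so travel is about 72 mm, and the batten is seated square on the box. Another 8 mm is needed, then the hold.

```bash
python3 -m crank '[[[0,-0.01,0],[0,0,0]],[[0,-0.02,0],[0,0,0]],[[0,-0.03,0],[0,0,0]],[[0,-0.045,0],[0,0,0]],[[0,-0.06,0],[0,0,0]],[[0,-0.07,0],[0,0,0]],[[0,-0.08,0],[0,0,0]],[[0,-0.08,0],[0,0,0]]]'; python3 -m crank '[[[0,0,0],[0,0,0]],[[0,0,0],[0,0,0]]]'
python3 - <<'E'
from h import *
c=read_camera("scene"); im=c["img"]; save("pics/s5.png",cv2.resize(im[155:235,255:345],None,fx=7,fy=7,interpolation=cv2.INTER_CUBIC))
E
```

```text
clock: 15.95
tool_pos: [0.5121, 0.1615, 0.0915]
ee_rot: [3.139, 0.044, -0.0]
force: [-6.3, -13.9, 10.4]
width: 0.0293
grip_force: 59.8
clock: 16.15
tool_pos: [0.5121, 0.1615, 0.0915]
ee_rot: [3.139, 0.043, -0.001]
force: [-5.2, -13.1, 9.8]
width: 0.0283
grip_force: 59.8
```

View pics/s5.png

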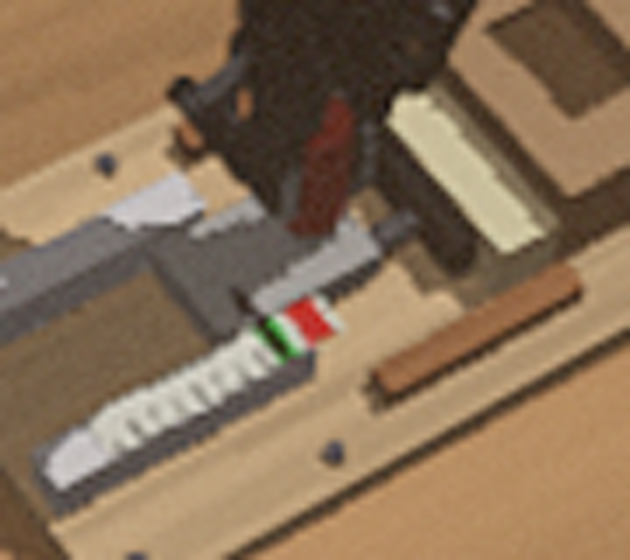

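```bash
python3 - <<'E'
from h import *
c=read_camera("scene")
o=np.array([.5102,.1856]);k,s=np.cos(.0276),np.sin(.0276)
for n,x,y,z in(("batten near box",.06,.06,.05),("batten near pad",.06,.03,.05),("ptr80 lo",.05,-.07,.045),("green lo",.05,-.075,.045),("green hi",.05,-.065,.045),("box edge",.06,.06,.069)):
    u,v=proj(c,[o[0]+k*x-s*y,o[1]+s*x+k*y,z]); print(n,round((u-255+.5)*7),round((v-155+.5)*7))
E
python3 -m crank '[[[0,-0.005,0],[0,0,0]],[[0,-0.005,0],[0,0,0]],[[0,-0.005,0],[0,0,0]],[[0,-0.005,0],[0,0,0]],[[0,-0.005,0],[0,0,0]],[[0,-0.005,0],[0,0,0]],[[0,-0.005,0],[0,0,0]],[[0,-0.005,0],[0,0,0]]]'
```

```text
batten near box 561 223
batten near pad 502 255
ptr80 lo 285 355
green lo 275 361
green hi 295 349
box edge 567 196
clock: 17.05
tool_pos: [0.512, 0.162, 0.0915]
ee_rot: [3.139, 0.043, -0.001]
force: [-5.4, -14.7, 10.2]
width: 0.0288
grip_force: 59.9
```

The corner projections match: the batten's near-pad corner is expected at (502,255) and seen at (508,255). The olive strip along it is the box's shadow on the batten, so it is seated. Now the hold.

```bash
for i in 1 2 3 4; do python3 -m crank '[[[0,0,0],[0,0,0]],[[0,0,0],[0,0,0]],[[0,0,0],[0,0,0]],[[0,0,0],[0,0,0]],[[0,0,0],[0,0,0]],[[0,0,0],[0,0,0]],[[0,0,0],[0,0,0]],[[0,0,0],[0,0,0]]]' | sed -n '1,2p;4p;6p'; done; python3 - <<'E'
from h import *
c=read_camera("scene"); im=c["img"]; save("pics/s6.png",cv2.resize(im[155:235,255:345],None,fx=7,fy=7,interpolation=cv2.INTER_CUBIC))
E
```

```text
clock: 17.85
tool_pos: [0.512, 0.1619, 0.0914]
force: [-5.8, -14.7, 10.0]
grip_force: 59.9
clock: 18.65
tool_pos: [0.512, 0.162, 0.0915]
force: [-4.7, -12.9, 10.0]
grip_force: 59.9
clock: 19.45
tool_pos: [0.512, 0.1619, 0.0915]
force: [-5.4, -14.6, 10.0]
grip_force: 59.9
clock: 20.25
tool_pos: [0.5121, 0.1619, 0.0915]
force: [-4.9, -13.9, 10.0]
grip_force: 59.9
```

View pics/s6.png

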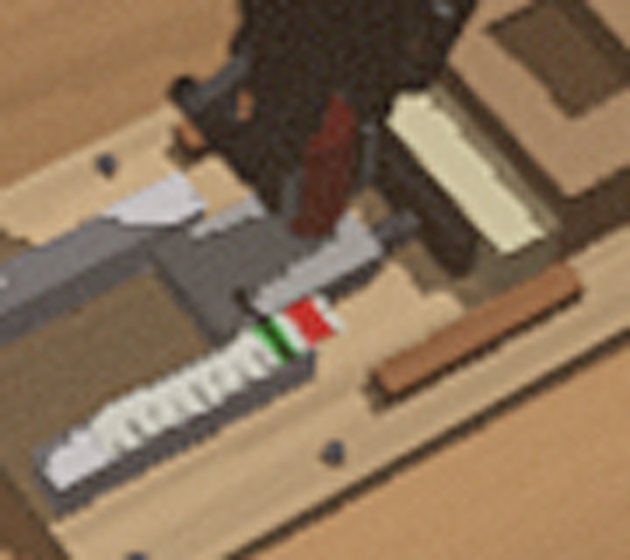

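The pointer at (275,335) sits mid-green with green on both sides, the batten is square against the box, and the hold has run over 3 s. Handing in.

```bash
python3 -c "
from station import env; print(env.finish_job())"
```

```text
the job is handed in; nothing more can be done
None
```

I handed the job in with the batten pressed square against the box, the pointer mid-green after a hold of over 3 s, and the gripper still on the handle; no verdict was returned.

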